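# Stopper the primer, then press a phone's back cover flush on its tilted holder

### The arm

A 6-joint arm with a two-finger parallel gripper is mounted at the origin on the work surface. World frame = base frame: x ahead of the robot, y to its left, z up, the work surface at z = 0. Lengths are in m, angles in rad, forces in N, time in s.
With the tool pointing down it reaches from about 0.35 to 0.775 m from the base axis. Payload 7.3 kg.
Tool frame: the origin (TCP) lies at the centre of the arm's flange, where the gripper is bolted on; the fingertips stand 178 mm ahead of it and the grasp point (between the pads) lies 159 mm ahead of it (tip_extent is the distance from the TCP to the fingertips, in m); z points along the fingers, y is the line along which they close (so a half turn about z gives the same grasp; the last joint's range is limited). The gripper opens to 92 mm and grips with 3 to 60 N. Pads are 19 mm wide; open, the fingers measure 130 mm over their backs; the gripper's body (75 mm by 190 mm) begins 47 mm behind the grasp point.
Start: joints at [0.958, 0.342, 1.524, -0, 1.275, -0.146], TCP at [0.236, 0.469, 0.405] pointing down, gripper open.
Joint ranges: [-2.53, 2.53], [-0.77, 2.02], [0.04, 2.7], [-1, 4.14], [0.28, 2.66], [-3.11, 3.11]. Speed limits (rad/s): [2.57, 2.57, 3.14, 3.14, 3.14, 3.14].

### API

Orientations are given as [roll, pitch, yaw] about the fixed x, y, z axes, in that order (R = Rz(yaw) Ry(pitch) Rx(roll)).
In Python, from cell import * gives the robot as it stands.
- The arm moves only by the tool arm_command, never from a script. Its arguments are lists of equal length, an entry for each row: "xyz": the shift along the world's x, y, z in mm, a list of three; "spin": the turn about the world's z in degrees. In form: {"xyz": [[tx, ty, tz], ...], "spin": [spin, ...]}. A call has 1 to 20 rows; each row shifts and turns the commanded pose from where the row before left it; what a row does not reach is not made up. A row lasts 1/10 s, in which the tool goes at most 50 mm and 8.59 degrees, less where a joint would pass 70% of its speed; a pose out of reach is approached as far as the arm can. A call with a gripper value outside its range is refused whole. "jaw" is the opening, from -1 (shut) to 1 (fully open), set as the call begins (left out, the last holds). The fingers move at their own pace and stop on an object; "squeeze" is the grip in N (left out, the last holds). Time passes only in rows, so rows that do not move let the fingers close. It gives the time, the measured TCP pose, the force, the opening and the grip force at its end, in the units of the state.
- observe(): the state, without advancing time (a new reading comes with each control period).
- read_camera(name): name is "scene" or "side" or "wrist"; returns a dict with "img" (400x640x3 uint8, red, green, blue), "depth" (400x640 float32, m along the optical axis (not along the pixel's ray), 0 where there is no reading), "fx", "fy", "cx", "cy" (pixels), "world_from_camera" (4x4, takes a point from camera to world coordinates). Camera axes: x right, y up, looking along -z (the intrinsics and any distortion apply to the point x, -y, -z); pixel columns grow to the right and rows downward; lengths in m; the calibration is good to about 2 mm. A picture is of the moment at which its call begins.
- hand_in(): hands the job in; it is judged then, once.
The state is a dict: "time": time; "qpos": joint angles; "qvel": joint speeds; "joint_efforts": joint torques, N m; "tool_pos": TCP position; "tool_rot": TCP orientation; "contact_force": force on the tool from outside, world axes, zero at the start; "torque": the same for the moment, N m; "opening": finger opening in m; "grip_force": force on a finger pad.
Only numpy, scipy, OpenCV 4.12 (cv2) and the standard library are available. Lean on these libraries where they do the work, as an engineer would, in place of code of your own. Each camera call takes 0.05 s, during which the arm holds its last target. There are 200 camera calls.

### The job

The phone in the tilted holder is primed and ready for its back cover: first close the primer bottle by setting its tapered stopper fully down in the neck and let go of it, then pick up the back cover by the bar of its suction lifter, tilt it to match the phone and lay it flush on the phone's rim, edges lined up and camera window over the camera. Finish while still gripping the bar and holding the cover pressed flush with a light steady push of about 8 N, as the adhesive needs; do not let go at the end. Keep the bottle upright, do not push the holder out of its tilt, and leave everything else on the bench where it is.

Things in the scene. Friction and masses are not known exactly. Their poses are not given: they have to be found in the camera images.
- bottle: Open amber primer bottle standing upright and loose on the bench, 0.25 kg more or less; body 60 mm diameter up to 52 mm, shoulder, then a straight neck 36 mm outside diameter from 66 mm up to the rim at 85 mm. Origin: centre of its underside; z up.
- bottle_mouth (a point): Centre of the bottle's mouth, level with the rim, 85 mm above the bottle's underside; the bore is 26 mm in diameter and more than 60 mm deep. z up, out of the bottle.
- stopper: Loose black stopper, 54 mm tall, 30 g, standing on its narrow end on the bench: tapered plug, 16 mm diameter at the foot to 24 mm at 22 mm height, flange of 34 mm diameter from 22 to 27 mm, round grip of 18 mm diameter from 27 to 54 mm. It and the bottle may swap places. Origin: centre of the foot; z up. Fully home, the flange rests on the rim, the foot 22 mm below the mouth.
- cover: Black phone back cover lying flat and loose, 147 (x) by 71 (y) by 4 mm, about 90 g, with a suction lifter fixed on its middle: rubber cup of 40 mm diameter from 4 to 16 mm height, stem, and a grey bar 44 mm long (x), 14 mm thick (y), from 22 to 52 mm above the underside. Camera window: 33 mm square near the +x end. Origin: centre of the underside; z up through the lifter.
- cover_grip (a point): Point in the lifter bar to grip, 42 mm above the underside on the cover's centre, 10 mm below the bar's top; axes as cover. The fingers close across the bar, along y; with the fingers 10 mm down over the bar the tips still clear the cup below it (at 16 mm).
- cover_camera (a point): Centre of the cover's camera window on the underside, 48 mm in x and 14 mm in y from the cover's origin; axes as cover.
- phone_bed: Tilted bed of the holder with the opened phone in it; origin mid-bed on the tilt axis, 72 mm above the bench; x runs up the slope (away from the robot), y along the tilt axis, z is the outward normal. Slope 15 to 30 degrees from level, differing each time; the stiff axis does not yield to this job. The holder is fixed: base 150 by 124 mm, two cheeks 78 mm high beside the bed.
- phone_face (a point): Centre of the phone's rim plane, 16 mm above the bed's origin along the normal; axes as phone_bed. The rim is a flat rectangle 147 (x) by 71 (y) mm, 5 mm wide, rigid, standing proud of the bed, clamps and cheeks; the cover lies on it with its underside in this plane, its x and y along these x and y.
- phone_camera (a point): Centre of the phone's camera in the plane of the rim, 48 mm in x (up the slope) and 14 mm in y from the face's centre: the cover's camera window belongs over it; axes as phone_bed.
- spool: Bystander: small metal spool standing on the bench, 42 mm diameter, 34 mm high. Origin: centre of its underside.
- screwdriver: Bystander: screwdriver, 150 mm long, lying on the bench. Origin near its middle.
- meter: Bystander: yellow multimeter lying on the bench, 170 by 82 by 36 mm. Origin: centre of its underside.
- spare_phone: Bystander: a closed phone lying on the bench, 147 by 71 by 8 mm. Origin: centre of its underside.
- flux_bottle: Bystander: small capped bottle, 44 mm diameter, 75 mm high. Origin: centre of its underside.
- tweezers: Bystander: steel tweezers lying on the bench, 120 mm long, 6 mm high. Origin: centre of the underside.
- parts_tray: Bystander: low grey divided parts tray, 100 by 140 by 25 mm. Origin: centre of its underside.
Not all that is in view belongs to the job. What is meant by the cover is not turquoise, and is the smaller of those in its own colour.

How it is judged:
On the way, in this order (a step that is already met when the one before it is completed fails the run):
1. the stopper is fully down in the bottle's neck and let go (z of stopper in the frame of bottle_mouth between -0.026 and -0.018 m and horizontal distance between stopper and bottle_mouth below 0.004 m and angle between the z axis of stopper and the z axis of bottle, either way round below 0.1 rad and angle between bottle's own z axis and vertical below 0.1 rad and contact force between the fingers and stopper below 0.1 N), for 0.2 s.
2. the cover is lifted off the bench in the fingers (height (world z) of cover above 0.04 m and contact force between the fingers and cover above 1 N), for 0.2 s.
3. the cover is pressed flush on the phone (angle between the z axis of cover and the z axis of phone_face, either way round below 0.04 rad and z of cover in the frame of phone_face between -0.003 and 0.003 m and distance between cover and phone_face below 0.007 m and distance between cover_camera and phone_camera below 0.008 m and contact force between cover and phone_bed between 2.5 and 25 N and contact force between the fingers and cover above 2 N and linear speed of cover below 0.02 m/s), for 0.5 s.
At the end, for the whole second after the job is handed in: Stopper foot 18-26 mm below the mouth, within 4 mm and 0.1 rad, released; bottle upright (0.1 rad). Cover gripped (2 N or more), parallel to the phone within 0.04 rad, within 3 mm of the rim plane, centres within 7 mm, camera window within 8 mm, pressed with 2.5-25 N, still (all of step 1 and all of step 3); the arm keeps its last pose, push and grip.
It fails at once if the cover is pressed on the phone with more than 50 N (contact force between cover and phone_bed above 50 N).
It fails at once if the bottle is tipped by more than 0.35 rad (angle between bottle's own z axis and vertical above 0.35 rad).
It fails at once if the holder is pushed out of its tilt (distance of phone_camera from where it was at the start of the episode above 0.006 m).
It fails at once if something else on the bench is shifted by more than 30 mm (distance of any of spool, screwdriver, meter, spare_phone, flux_bottle, tweezers, parts_tray from where it was at the start of the episode above 0.03 m).
It also fails if it takes over 51 s, if anything falls off the work surface, if the arm or the gripper's body presses on something with over 40 N, if the wrist force passes 120 N, or if a joint passes its speed limit or range.

## Working session

There is one attempt and no reset: what is moved stays moved. The work goes in short steps, Python scripts to look and compute and a tool call to move; the robot and the scene stay as the last step left them, time stands still between calls to the robot, and variables do not carry over. Pictures are saved under pics/ and viewed, at most 10 in all, crops included, and the job is handed in when it is done.

Besides the shell and the picture viewer there is one more tool, called after "Request:" as name(argument=value, ...), one argument or row to a line, values as JSON. arm_command: Moves the arm, as the interface text tells. Its arguments: {"type":"object","properties":{"xyz":{"type":"array","items":{"type":"array","items":{"type":"number"}}},"spin":{"type":"array","items":{"type":"number"}},"jaw":{"type":"number"},"squeeze":{"type":"number"}},"required":["xyz","spin"]}

```bash
mkdir -p pics; cat > h.py <<'E'
from cell import *
import numpy as np, cv2, pickle
def snap(n,tag):
    c=read_camera(n); cv2.imwrite(f'pics/{tag}.png',c['img'][:,:,::-1]); pickle.dump(c,open(f'{tag}.pkl','wb')); return c
def load(tag): return pickle.load(open(f'{tag}.pkl','rb'))
def cloud(c):
    v,u=np.mgrid[0:400,0:640]; d=c['depth']
    p=np.stack([(u-c['cx'])/c['fx']*d,-(v-c['cy'])/c['fy']*d,-d],-1)
    T=c['world_from_camera']; w=p@T[:3,:3].T+T[:3,3]; w[d==0]=np.nan; return w
def crop(c,u0,v0,u1,v1,tag,s=4):
    cv2.imwrite(f'pics/{tag}.png',cv2.resize(np.ascontiguousarray(c['img'][v0:v1,u0:u1,::-1]),None,fx=s,fy=s,interpolation=cv2.INTER_CUBIC))
E
python3 - <<'E'
from h import *
for n in('scene','side','wrist'):
    c=snap(n,n+'0'); print(n,[k for k in c],c['fx'],c['world_from_camera'].round(3).tolist())
a=np.vstack([load('scene0')['img'],load('side0')['img']])
cv2.imwrite('pics/both.png',cv2.resize(a,None,fx=.75,fy=.75)[:,:,::-1])
print(observe())
E
```

```text
scene ['img', 'depth', 'fx', 'fy', 'cx', 'cy', 'world_from_camera'] 446.1131102462649 [[-0.718, -0.457, 0.525, 1.226], [0.696, -0.468, 0.545, 0.724], [-0.004, 0.756, 0.654, 1.021], [0.0, 0.0, 0.0, 1.0]]
side ['img', 'depth', 'fx', 'fy', 'cx', 'cy', 'world_from_camera'] 389.99951304557175 [[0.922, 0.23, -0.312, 0.155], [-0.388, 0.555, -0.736, -0.836], [0.004, 0.799, 0.601, 0.745], [0.0, 0.0, 0.0, 1.0]]
wrist ['img', 'depth', 'fx', 'fy', 'cx', 'cy', 'world_from_camera'] 302.05430589234146 [[0.45, -0.862, -0.234, 0.173], [0.893, 0.434, 0.119, 0.502], [-0.001, -0.263, 0.965, 0.384], [0.0, 0.0, 0.0, 1.0]]
{'time': 0.15, 'qpos': array([ 9.57950879e-01,  3.42578716e-01,  1.52477505e+00, -6.45642940e-06,
        1.27538554e+00, -1.45966795e-01]), 'qvel': array([ 0.00030203, -0.00254414, -0.00190161,  0.00191605,  0.00041097,
       -0.00093293]), 'joint_efforts': array([ 2.04591299e-03, -4.31470692e+01, -2.44353461e+01,  7.17314472e-02,
        5.38436801e-02, -1.04550381e-04]), 'tool_pos': array([0.23621688, 0.46875733, 0.40420403]), 'tool_rot': array([-3.14045730e+00, -1.60670384e-04,  2.67471579e+00]), 'contact_force': array([-0.52713767, -0.61438568, -0.50059104]), 'torque': array([ 0.01688936, -0.00644939, -0.06036259]), 'grip_force': 0.0, 'opening': 0.09179842799518438}
```

View pics/scene0.png

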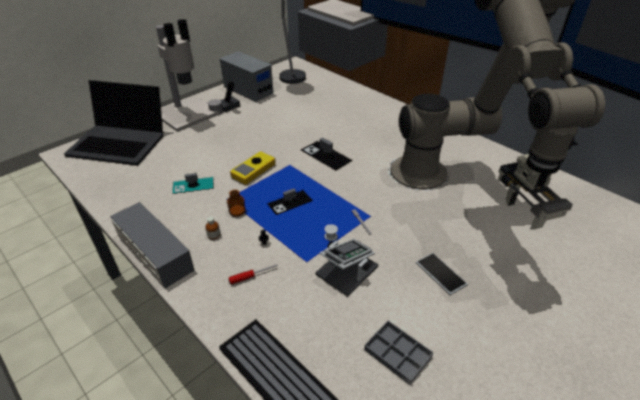

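View pics/side0.png

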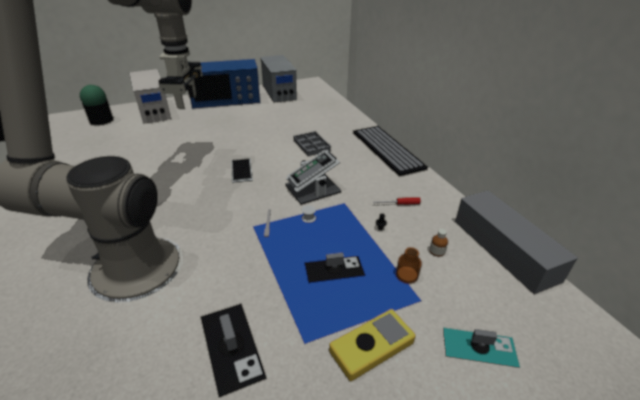

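Candidates for the cover (side camera): black on the mat (335,268), black near the base (232,348), and turquoise (480,347), which is excluded. Bottle (408,265) versus flux bottle (439,243); stopper (381,222). Phone in the holder at (312,168). Next I'll measure sizes.

```bash
python3 - <<'E'
from h import *
c=load('side0'); w=cloud(c)
img=c['img'].astype(int)
def rect(tag,u0,v0,u1,v1,f):
    P=w[v0:v1,u0:u1].reshape(-1,3); I=img[v0:v1,u0:u1].reshape(-1,3)
    m=f(P,I)&np.isfinite(P[:,0]); Q=P[m]
    r=cv2.minAreaRect(Q[:,:2].astype(np.float32)*1000); print(tag,m.sum(),r,'z',np.percentile(Q[:,2],[2,50,98]).round(4))
dark=lambda P,I:(I.max(1)<70)&(P[:,2]<.012)
rect('matblack',298,245,372,285,lambda P,I:(P[:,2]<.012)&(I.max(1)<75)|((P[:,2]<.012)&(I.min(1)>120)))
rect('baseblack',195,300,275,396,lambda P,I:(P[:,2]<.012)&(I.max(1)<75))
def hi(tag,u0,v0,u1,v1,z0,z1=1):
    P=w[v0:v1,u0:u1].reshape(-1,3); Q=P[(P[:,2]>z0)&(P[:,2]<z1)]
    print(tag,len(Q),Q.mean(0).round(4),Q.min(0).round(4),Q.max(0).round(4), [x for x in cv2.minAreaRect(Q[:,:2].astype(np.float32)*1000)])
hi('bar',298,245,372,285,.043)
hi('barbase',195,300,275,396,.043)
hi('bottle top',390,235,425,290,.078)
hi('bottle',390,235,425,290,.01)
hi('stopper',370,208,392,235,.04)
hi('stopper all',370,208,392,235,.008)
hi('flux',428,226,452,260,.06)
print(w[150:190:8,290:340:8].round(3).tolist())
a=c; crop(c,290,200,460,300,'a',4); crop(c,270,140,370,210,'b',6)
A=cv2.imread('pics/a.png');B=cv2.imread('pics/b.png');
B=cv2.copyMakeBorder(B,0,0,0,680-600,cv2.BORDER_CONSTANT); v=np.vstack([A,B]);cv2.imwrite('pics/ab.png',cv2.resize(v,None,fx=.72,fy=.72))
E
```

```text
matblack 850 ((468.4653625488281, -208.34671020507812), (71.82073211669922, 144.5248260498047), 75.75311279296875) z [0.0026 0.0054 0.0099]
baseblack 2667 ((174.4114990234375, -325.32354736328125), (93.62723541259766, 199.64060974121094), 0.38805508613586426) z [0.0044 0.007  0.01  ]
bar 113 [ 0.4678 -0.21    0.0507] [ 0.4473 -0.2191  0.0432] [ 0.4905 -0.1969  0.0555] [(468.5638427734375, -208.7721405029297), (15.756261825561523, 43.68093490600586), 73.98497772216797]
barbase 322 [ 0.1742 -0.333   0.0679] [ 0.1646 -0.3559  0.0432] [ 0.1839 -0.2945  0.0761] [(174.3724822998047, -325.2222900390625), (19.113269805908203, 61.40906524658203), 0.4958031177520752]
bottle top 113 [ 0.6287 -0.2997  0.0838] [ 0.6115 -0.3171  0.078 ] [ 0.6486 -0.28    0.0883] [(629.373779296875, -299.1763610839844), (36.38417434692383, 33.9813232421875), 38.54966354370117]
bottle 706 [ 0.6209 -0.3091  0.0535] [ 0.5997 -0.3288  0.0102] [ 0.658  -0.273   0.0883] [(628.7562866210938, -302.3081359863281), (53.847862243652344, 59.04047775268555), 79.66981506347656]
stopper 46 [ 0.6573 -0.1175  0.0506] [ 0.6504 -0.12
[... 623 characters left out ...]
5, 0.015], [0.714, 0.359, 0.005], [0.747, 0.357, -0.001]], [[0.554, 0.368, 0.001], [0.581, 0.357, 0.001], [0.608, 0.342, 0.003], [0.572, 0.176, 0.101], [0.594, 0.163, 0.103], [0.613, 0.143, 0.11], [0.717, 0.294, 0.004]], [[0.534, 0.312, 0.002], [0.56, 0.3, 0.003], [0.542, 0.172, 0.08], [0.561, 0.15, 0.088], [0.582, 0.134, 0.093], [0.601, 0.115, 0.099], [0.693, 0.244, 0.004]], [[0.487, 0.174, 0.062], [0.509, 0.159, 0.066], [0.529, 0.138, 0.073], [0.545, 0.112, 0.084], [0.569, 0.104, 0.083], [0.646, 0.21, 0.001], [0.673, 0.201, -0.0]], [[0.475, 0.141, 0.055], [0.496, 0.124, 0.059], [0.518, 0.111, 0.062], [0.569, 0.169, 0.013], [0.559, 0.08, 0.071], [0.618, 0.148, 0.013], [0.65, 0.152, 0.002]]]
```

View pics/ab.png

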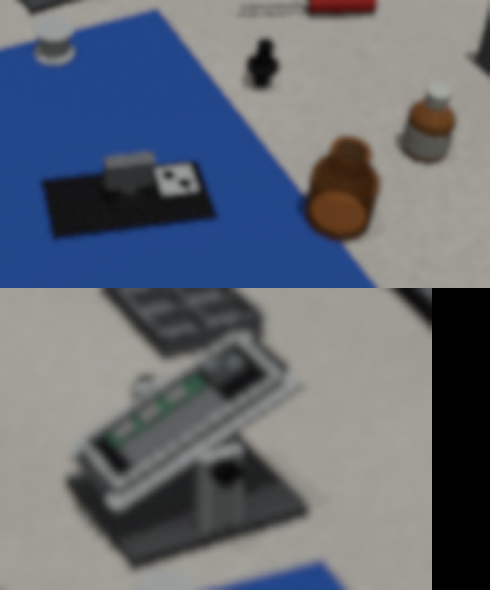

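```bash
python3 - <<'E'
from h import *
cams={n:load(n+'0') for n in('side','scene')}
W={n:cloud(c) for n,c in cams.items()}
def near(n,x,y,r,z0,z1=1):
    P=W[n].reshape(-1,3); return P[(np.hypot(P[:,0]-x,P[:,1]-y)<r)&(P[:,2]>z0)&(P[:,2]<z1)]
for n in W:
  for t,x,y,r,z in(('bottle',.629,-.3,.045,.076),('stopper',.658,-.117,.03,.04),('stflange',.658,-.117,.03,.015),('bar',.468,-.209,.06,.043)):
    Q=near(n,x,y,r,z); print(n,t,len(Q), cv2.minAreaRect(Q[:,:2].astype(np.float32)*1000) if len(Q)>3 else '', Q[:,2].max().round(4) if len(Q) else '')
  # phone plane RANSAC
  Q=near(n,.55,.14,.13,.045)
  rng=np.random.default_rng(0);best=0
  # topmost plane: search
  for i in range(3000):
    a=Q[rng.choice(len(Q),3,False)]; nn=np.cross(a[1]-a[0],a[2]-a[0]); l=np.linalg.norm(nn)
    if l<1e-4: continue
    nn/=l; nn*=np.sign(nn[2]); d=(Q-a[0])@nn; m=abs(d)<.0025; s=m.sum()-2*(d>.004).sum()
    if nn[2]>.8 and s>best: best=s;bm=m
  I=Q[bm]; c0=I.mean(0); nn=np.linalg.svd(I-c0)[2][2]; nn*=np.sign(nn[2])
  print(n,len(Q),bm.sum(),'normal',nn.round(3),'tilt',np.degrees(np.arccos(nn[2])),'az',np.degrees(np.arctan2(-nn[1],-nn[0])))
  x=-np.array([nn[0],nn[1],0]);x-=nn*(x@nn);x/=np.linalg.norm(x);y=np.cross(nn,x)
  L=np.c_[(I-c0)@x,(I-c0)@y]; r=cv2.minAreaRect((L*1000).astype(np.float32)); cc=c0+x*r[0][0]/1e3+y*r[0][1]/1e3
  print(r,'centre',cc.round(4), 'axispt z', (cc-.016*nn)[2].round(4))
  for s in(-1,1): print(np.percentile(L,[1,50,99],axis=0).round(4).tolist())
E
```

```text
side bottle 125 ((629.6539306640625, -299.04150390625), (35.99054718017578, 34.81049346923828), 43.38319396972656) 0.0883
side stopper 46 ((659.4246826171875, -115.51620483398438), (18.45026206970215, 16.747129440307617), 34.2421875) 0.058
side stflange 121 ((657.1760864257812, -116.42222595214844), (29.282501220703125, 31.744157791137695), 57.475074768066406) 0.058
side bar 113 ((468.5638427734375, -208.7721405029297), (15.756261825561523, 43.68093490600586), 73.98497772216797) 0.0555
side 1137 484 normal [-0.392 -0.008  0.92 ] tilt 23.09382478724519 az 1.210765761092525
((1.1454391479492188, 7.625522613525391), (165.5987091064453, 89.74920654296875), 3.729055404663086) centre [0.5489 0.1528 0.0858] axispt z 0.0711
[[-0.0793, -0.0385], [-0.0014, 0.0006], [0.0812, 0.0415]]
[[-0.0793, -0.0385], [-0.0014, 0.0006], [0.0812, 0.0415]]
scene bottle 68 ((632.4835815429688, -296.1128845214844), (39.88657760620117, 33.160621643066406), 18.846899032592773) 0.0894
scene stopper 38 ((663.980712890625, -112.240966796875), (18.267566680908203, 15.407533645629883), 72.46742248535156) 0.0565
scene stflange 103 ((663.856201171875, -111.163818359375), (30.388347625732422, 32.97244644165039), 59.90010452270508) 0.0565
scene bar 59 ((473.87774658203125, -207.13807678222656), (23.468538284301758, 44.7203369140625), 73.12910461425781) 0.0577
scene 1090 469 normal [-0.393 -0.019  0.919] tilt 23.17222709810523 az 2.7933380219897836
((-6.422004699707031, -2.497631072998047), (99.4603500366211, 169.6373291015625), 81.88270568847656) centre [0.5523 0.145  0.0856] axispt z 0.0709
[[-0.083, -0.0364], [-0.0007, -0.0002], [0.0757, 0.0366]]
[[-0.083, -0.0364], [-0.0007, -0.0002], [0.0757, 0.0366]]
```

Request:
arm_command(
  xyz=[
    [21, -29, -2],
    [21, -29, -2],
    [21, -29, -2],
    [21, -29, -2],
    [21, -29, -2],
    [21, -29, -2],
    [21, -29, -2],
    [21, -29, -2],
    [21, -29, -2],
    [21, -29, -2],
    [21, -29, -2],
    [21, -29, -2],
    [21, -29, -2],
    [21, -29, -2],
    [21, -29, -2],
    [21, -29, -2],
    [21, -29, -2],
    [21, -29, -2],
    [21, -29, -2],
    [21, -29, -2],
  ],
  spin=[0.6, 0.6, 0.6, 0.6, 0.6, 0.6, 0.6, 0.6, 0.6, 0.6, 0.6, 0.6, 0.6, 0.6, 0.6, 0.6, 0.6, 0.6, 0.6, 0.6],
  jaw=0.0,
  squeeze=10,
)

```text
time: 2.15
tool_pos: [0.6569, -0.1125, 0.3642]
tool_rot: [3.141, -0.001, 2.885]
contact_force: [0.6, -0.6, -0.7]
opening: 0.0456
grip_force: 0.0
```

```bash
python3 - <<'E'
from h import *
o=observe(); print(o['time'],o['tool_pos'],o['tool_rot'],o['opening'],o['qpos'].round(2))
c=snap('wrist','w1'); w=cloud(c); P=w.reshape(-1,3)
for t,x,y,r,z0,z1 in(('st',.66,-.114,.03,.03,.07),('flange',.66,-.114,.03,.015,.07),('bottle',.63,-.298,.05,.076,.1)):
    Q=P[(np.hypot(P[:,0]-x,P[:,1]-y)<r)&(P[:,2]>z0)&(P[:,2]<z1)]
    if len(Q)>4: print(t,len(Q),cv2.minAreaRect(Q[:,:2].astype(np.float32)*1000),np.percentile(Q[:,2],[2,50,98]))
E
```

```text
2.15 [ 0.6569006  -0.11245371  0.36418666] [ 3.14139092e+00 -8.29766214e-04  2.88458850e+00] 0.045584336077537244 [-0.28  0.64  1.15  0.    1.36 -1.6 ]
st 307 ((660.0575561523438, -112.99535369873047), (16.900497436523438, 16.987930297851562), 77.99485778808594) [0.03205275 0.05371036 0.05541638]
flange 775 ((660.2913818359375, -113.17735290527344), (32.5391845703125, 33.622947692871094), 74.33300018310547) [0.02547862 0.02778461 0.05509652]
bottle 952 ((631.0558471679688, -296.8465576171875), (35.630821228027344, 35.80558776855469), 43.398624420166016) [0.07641555 0.08399482 0.08605143]
```

View pics/w1.png

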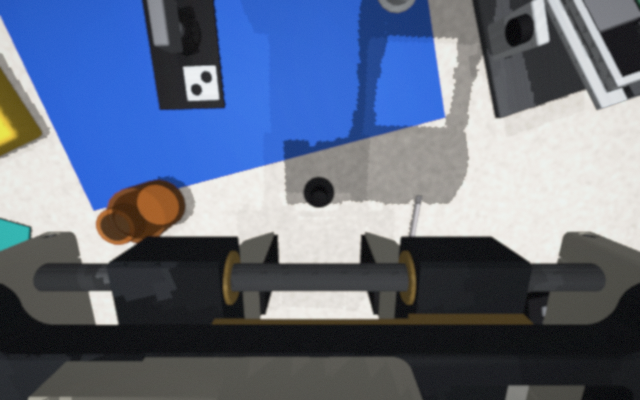

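The wrist view shows the stopper at (318,192) and the bottle at (140,210). All three cameras agree: stopper (.660,-.113), mouth (.631,-.297). Descending.

Request:
arm_command(
  xyz=[
    [3, -0.5, -25],
    [0, 0, -35],
    [0, 0, -35],
    [0, 0, -35],
    [0, 0, -15],
    [0, 0, -10],
    [0, 0, 0],
    [0, 0, 0],
  ],
  spin=[0, 0, 0, 0, 0, 0, 0, 0],
)

```text
time: 3.0
tool_pos: [0.6598, -0.1118, 0.2113]
tool_rot: [3.142, 0.003, 2.884]
contact_force: [0.6, 0.6, 0.3]
opening: 0.0461
grip_force: 0.0
```

Request:
arm_command(
  xyz=[
    [0, 0, 0],
    [0, 0, 0],
    [0, 0, 0],
    [0, 0, 0],
    [0, 0, 0],
    [0, 0, 0],
  ],
  spin=[0, 0, 0, 0, 0, 0],
  jaw=-1,
  squeeze=15,
)

```text
time: 3.6
tool_pos: [0.6594, -0.1117, 0.2102]
tool_rot: [3.141, 0.001, 2.884]
contact_force: [-0.4, 0.7, 2.8]
opening: 0.0175
grip_force: 14.9
```

Request:
arm_command(
  xyz=[
    [0, 0, 10],
    [0, 0, 30],
    [0, 0, 35],
    [0, 0, 30],
    [-3, -20, 0],
    [-5, -30, 0],
    [-5, -30, 0],
    [-5, -30, 0],
    [-5, -30, 0],
    [-3, -25, 0],
    [-3, -20, 0],
    [0, 0, 0],
    [0, 0, 0],
    [0, 0, 0],
  ],
  spin=[0, 0, 0, 0, 0, 0, 0, 0, 0, 0, 0, 0, 0, 0],
)

```text
time: 5.0
tool_pos: [0.6305, -0.2955, 0.3148]
tool_rot: [3.141, -0.0, 2.885]
contact_force: [0.5, -0.3, -0.1]
opening: 0.0174
grip_force: 14.9
```

```bash
python3 - <<'E'
from h import *
o=observe(); print(o['time'],o['tool_pos'],o['opening'])
for n in('side','scene','wrist'):
    c=snap(n,n+'2'); P=cloud(c).reshape(-1,3)
    T=c['world_from_camera']
    for t,z0,z1 in(('bottle rim',.076,.092),('flange',.117,.139)):
        r=.03
        Q=P[(np.hypot(P[:,0]-.631,P[:,1]+.297)<r)&(P[:,2]>z0)&(P[:,2]<z1)]
        if len(Q)>4: print(n,t,len(Q),cv2.minAreaRect(Q[:,:2].astype(np.float32)*1000),np.percentile(Q[:,2],[2,50,98]).round(4))
a=load('side2')['img'][170:300,350:480]; b=load('scene2')['img'][140:270,170:300]
cv2.imwrite('pics/ab2.png',cv2.resize(np.hstack([a,b]),None,fx=3,fy=3,interpolation=cv2.INTER_CUBIC)[:,:,::-1])
E
```

```text
5.0 [ 0.63054378 -0.29546185  0.31477689] 0.017425040577919153
side bottle rim 128 ((629.6893310546875, -299.144287109375), (35.90022277832031, 34.73699951171875), 29.85161781311035) [0.0765 0.0839 0.0877]
side flange 79 ((625.0266723632812, -298.414306640625), (20.82996940612793, 34.047237396240234), 19.25899314880371) [0.1175 0.1318 0.1378]
scene bottle rim 64 ((633.5355224609375, -296.7478332519531), (38.547271728515625, 33.821250915527344), 61.67930603027344) [0.0768 0.083  0.0883]
scene flange 44 ((641.4262084960938, -290.1042175292969), (22.57452964782715, 33.592247009277344), 34.06764602661133) [0.1186 0.1306 0.1362]
wrist bottle rim 603 ((624.6115112304688, -296.23992919921875), (35.4042854309082, 22.54845428466797), 80.09879302978516) [0.077  0.0847 0.0864]
wrist flange 840 ((623.3319091796875, -292.8406982421875), (28.252517700195312, 16.22461700439453), 70.77191925048828) [0.1274 0.1319 0.1385]
```

View pics/ab2.png

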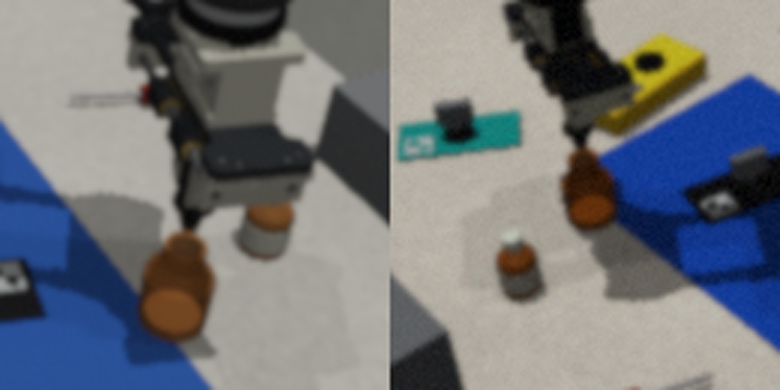

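The stopper is above the mouth in both views, side crop (190,215) over (185,245). I'll nudge y and lower it.

Request:
arm_command(
  xyz=[
    [0.5, -1.5, -8],
    [0, 0, -10],
    [0, 0, -8],
    [0, 0, -6],
    [0, 0, -4],
    [0, 0, -3],
    [0, 0, -1],
    [0, 0, -1],
    [0, 0, 0],
    [0, 0, 0],
  ],
  spin=[0, 0, 0, 0, 0, 0, 0, 0, 0, 0],
)

```text
time: 6.15
tool_pos: [0.6307, -0.2981, 0.274]
tool_rot: [3.142, 0.0, 2.884]
contact_force: [-1.0, -0.5, -0.3]
opening: 0.0176
grip_force: 14.9
```

Request:
arm_command(
  xyz=[
    [0, 0, -1],
    [0, 0, -1],
    [0, 0, -1],
    [0, 0, 0],
    [0, 0, 0],
  ],
  spin=[0, 0, 0, 0, 0],
)

```text
time: 6.65
tool_pos: [0.6309, -0.2983, 0.2728]
tool_rot: [-3.141, 0.003, 2.884]
contact_force: [-2.7, 0.7, 8.1]
opening: 0.0171
grip_force: 15.0
```

Seated at the expected height with 8 N. Releasing and rising.

Request:
arm_command(
  xyz=[
    [0, 0, 0],
    [0, 0, 0],
    [0, 0, 0],
    [0, 0, 0],
    [0, 0, 0],
    [0, 0, 10],
    [0, 0, 20],
    [0, 0, 40],
    [0, 0, 40],
  ],
  spin=[0, 0, 0, 0, 0, 0, 0, 0, 0],
  jaw=0,
)

```text
time: 7.55
tool_pos: [0.6306, -0.2981, 0.3821]
tool_rot: [3.141, -0.001, 2.884]
contact_force: [1.5, -0.6, -0.8]
opening: 0.0458
grip_force: 0.0
```

```bash
python3 - <<'E'
from h import *
o=observe(); print(o['time'],o['tool_pos'],o['opening'])
for n in('side','scene','wrist'):
    c=snap(n,n+'3'); P=cloud(c).reshape(-1,3)
    for t,x,y,r,z0,z1 in(('grip top',.631,-.297,.03,.097,.13),('flange',.631,-.297,.03,.08,.13),('bar',.469,-.208,.06,.046,.07)):
        Q=P[(np.hypot(P[:,0]-x,P[:,1]-y)<r)&(P[:,2]>z0)&(P[:,2]<z1)]
        if len(Q)>4: print(n,t,len(Q),cv2.minAreaRect(Q[:,:2].astype(np.float32)*1000),np.percentile(Q[:,2],[2,50,98]).round(4))
E
```

```text
7.55 [ 0.63059295 -0.29807921  0.38211872] 0.04583489400840422
side grip top 77 ((629.9520874023438, -299.0690612792969), (17.78192710876465, 17.753597259521484), 73.64376831054688) [0.099  0.1122 0.1191]
side flange 205 ((627.1272583007812, -301.4578552246094), (30.721893310546875, 35.124141693115234), 46.09699249267578) [0.0813 0.0914 0.1189]
side bar 102 ((468.55877685546875, -208.02670288085938), (15.771997451782227, 43.313385009765625), 77.40888214111328) [0.0462 0.0524 0.0553]
scene grip top 40 ((634.6097412109375, -298.89959716796875), (21.806873321533203, 15.551770210266113), 73.97345733642578) [0.0975 0.1117 0.1204]
scene flange 106 ((634.0740356445312, -295.3401794433594), (33.500953674316406, 33.63626480102539), 58.25151443481445) [0.0815 0.091  0.12  ]
scene bar 50 ((472.4001159667969, -206.92633056640625), (16.298959732055664, 46.45597839355469), 80.29320526123047) [0.0463 0.051  0.0539]
wrist grip top 391 ((631.0420532226562, -297.6023254394531), (17.023975372314453, 17.324308395385742), 75.39540100097656) [0.1001 0.1167 0.1183]
wrist flange 1086 ((630.5001831054688, -297.56207275390625), (34.25825500488281, 35.213809967041016), 32.56882095336914) [0.0832 0.0905 0.118 ]
wrist bar 336 ((483.0378112792969, -210.1728057861328), (13.7166109085083, 17.444286346435547), 77.7567367553711) [0.0469 0.0516 0.0534]
```

Stopper is home (top at 117 mm, flange at 90 mm, as expected). Over to the cover.

Request:
arm_command(
  xyz=[
    [-20, 10, 0],
    [-35, 20, 0],
    [-35, 20, -5],
    [-35, 20, -5],
    [-25, 15, -5],
    [-10, 5, -5],
    [0, 0, 0],
    [0, 0, 0],
  ],
  spin=[0, 0, 0, 0, 0, 0, 0, 0],
)

```text
time: 8.5
tool_pos: [0.471, -0.2084, 0.3607]
tool_rot: [3.142, 0.0, 2.884]
contact_force: [0.2, -0.1, -0.1]
opening: 0.0458
grip_force: 0.0
```

```bash
python3 - <<'E'
from h import *
o=observe(); print(o['time'],o['tool_pos'],o['tool_rot'],o['opening'])
c=snap('wrist','w4'); P=cloud(c).reshape(-1,3); I=c['img'].reshape(-1,3).astype(int)
m=(abs(P[:,0]-.469)<.1)&(abs(P[:,1]+.208)<.08)
for t,k in(('bar',m&(P[:,2]>.046)&(P[:,2]<.07)),('plate',m&(P[:,2]<.012)&((I.max(1)<60)|(I.min(1)>150))),('window',m&(P[:,2]<.012)&(I.min(1)>150))):
    Q=P[k]; print(t,len(Q),cv2.minAreaRect(Q[:,:2].astype(np.float32)*1000),np.percentile(Q[:,2],[2,50,98]).round(4))
E
```

```text
8.5 [ 0.47104242 -0.20835855  0.36070501] [3.14153463e+00 1.42149900e-04 2.88414691e+00] 0.045836668070872486
bar 614 ((469.4422302246094, -206.7589874267578), (13.88199520111084, 44.010475158691406), 75.5300521850586) [0.0498 0.052  0.0534]
plate 6218 ((469.822509765625, -206.49168395996094), (67.83552551269531, 142.9703826904297), 76.81352233886719) [0.0026 0.0042 0.0099]
window 568 ((520.2097778320312, -203.90679931640625), (32.88860321044922, 33.49079895019531), 78.11094665527344) [0.0034 0.0047 0.0062]
```

View pics/w4.png

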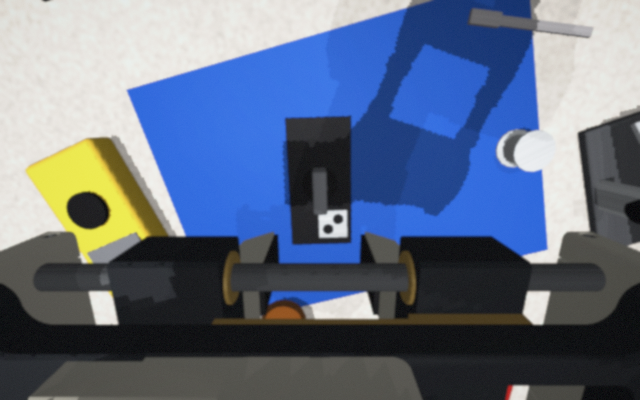

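Wrist view: the black cover on the mat is at (318,180) with its window at (332,223), 145×70 mm, so it is the right one. The larger one was 200×94. Descending to grip the bar.

Request:
arm_command(
  xyz=[
    [-1.5, 1.5, -20],
    [0, 0, -40],
    [0, 0, -40],
    [0, 0, -30],
    [0, 0, -15],
    [0, 0, -10],
    [0, 0, -4.5],
    [0, 0, 0],
    [0, 0, 0],
  ],
  spin=[1, 0, 0, 0, 0, 0, 0, 0, 0],
)

```text
time: 9.45
tool_pos: [0.4697, -0.2069, 0.202]
tool_rot: [-3.141, 0.002, 2.902]
contact_force: [-0.3, 0.6, 0.1]
opening: 0.046
grip_force: 0.0
```

Request:
arm_command(
  xyz=[
    [0, 0, 0],
    [0, 0, 0],
    [0, 0, 0],
    [0, 0, 0],
    [0, 0, 0],
    [0, 0, 0],
  ],
  spin=[0, 0, 0, 0, 0, 0],
  jaw=-1,
  squeeze=12,
)

```text
time: 10.05
tool_pos: [0.4693, -0.2067, 0.2014]
tool_rot: [-3.142, 0.0, 2.902]
contact_force: [-1.2, 1.1, 2.5]
opening: 0.0138
grip_force: 12.0
```

Gripped well, but I want a clean wrist view of the phone before lifting. I'll release and look there first.

Request:
arm_command(
  xyz=[
    [0, 0, 0],
    [0, 0, 0],
    [0, 0, 0],
    [0, 0, 0],
    [0, 0, 20],
    [0, 0, 40],
    [0, 0, 45],
    [0, 0, 45],
    [8, 35, 35],
    [8, 40, 35],
    [8, 40, 0],
    [8, 40, 0],
    [8, 40, 0],
    [8, 40, 0],
    [8, 40, 0],
    [8, 40, 0],
    [8, 35, 0],
    [0, 0, 0],
    [0, 0, 0],
  ],
  spin=[0, 0, 0, 0, 0, 0, 0, 0, 2, 2, 2, 2, 2, 2, 1, 1, 1, 0, 0],
  jaw=0,
)

```text
time: 11.95
tool_pos: [0.5405, 0.141, 0.4183]
tool_rot: [-3.141, -0.001, -3.118]
contact_force: [0.6, -0.1, -0.5]
opening: 0.0456
grip_force: 0.0
```

```bash
python3 - <<'E'
from h import *
o=observe(); print(o['time'],o['tool_pos'],o['tool_rot'],o['opening'])
c=snap('wrist','w5'); snap('side','side5'); snap('scene','scene5')
E
```

```text
11.95 [0.54051343 0.14097924 0.41828481] [-3.14117598e+00 -8.46761989e-04 -3.11798997e+00] 0.04559916179468294
```

View pics/w5.png

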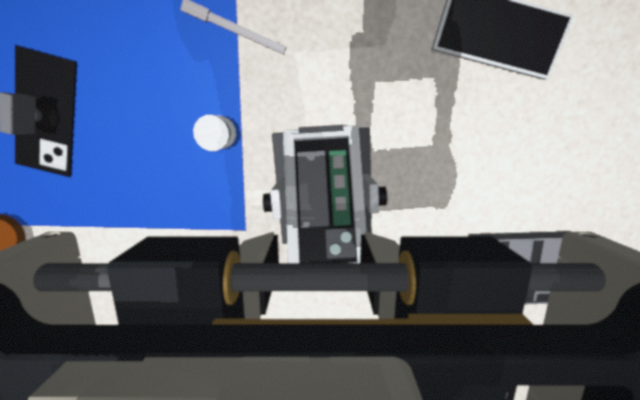

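The wrist view shows the phone rim from (284,130) to about (360,262), with the camera at (340,240). Fitting the rim.

```bash
python3 - <<'E'
from h import *
c=load('w5'); w=cloud(c); P=w[120:264,265:385].reshape(-1,3); uv=np.stack(np.meshgrid(np.arange(265,385),np.arange(120,264)),-1).reshape(-1,2)
k=np.isfinite(P[:,0])&(P[:,2]>.04)&(P[:,2]<.16); P=P[k];uv=uv[k]
rng=np.random.default_rng(1);best=-1e9
for i in range(5000):
    a=P[rng.choice(len(P),3,False)]; n=np.cross(a[1]-a[0],a[2]-a[0]); l=np.linalg.norm(n)
    if l<2e-4: continue
    n/=l; n*=np.sign(n[2]); d=(P-a[0])@n; s=(abs(d)<.002).sum()-3*(d>.003).sum()
    if s>best: best=s;b=(n,a[0])
n,p0=b; d=(P-p0)@n; m=abs(d)<.002
for _ in range(3):
    Q=P[m]; c0=Q.mean(0); n=np.linalg.svd(Q-c0,full_matrices=False)[2][2]; n*=np.sign(n[2]); d=(P-c0)@n; m=abs(d)<.002
print(m.sum(),(d>.003).sum(),'n',n.round(4),'tilt',np.degrees(np.arccos(n[2])))
print('hist d',np.histogram(d,np.arange(-.03,.006,.002)))
x=np.array([1,0,0])-n*n[0];x/=np.linalg.norm(x);y=np.cross(n,x)
L=np.c_[(P[m]-c0)@x,(P[m]-c0)@y]*1000; r=cv2.minAreaRect(L.astype(np.float32)); print(r,L.min(0),L.max(0))
a=r[2] if r[1][0]>r[1][1] else r[2]-90
# axis yaw & outer edges by percentile in slices
for yaw in (a,):
    t=np.radians(yaw); X=L@[np.cos(t),np.sin(t)]; Y=L@[-np.sin(t),np.cos(t)]
    for s in np.arange(-70,80,15):
        j=(X>s)&(X<s+15)
        if j.sum()>5: print(s,j.sum(),np.percentile(Y[j],[1,99]).round(1))
    print('X',X.min(),X.max())
np.savez('pl.npz',n=n,c0=c0,x=x,y=y)
im=c['img'][110:280,250:400].copy(); mm=np.zeros((400,640),bool); mm[uv[m][:,1],uv[m][:,0]]=1
im2=im.copy(); im2[mm[110:280,250:400]]=[255,0,0]
cv2.imwrite('pics/ph.png',cv2.resize(np.hstack([im,im2]),None,fx=2.6,fy=3,interpolation=cv2.INTER_NEAREST)[:,:,::-1])
E
```

```text
4757 550 n [-0.4025 -0.0124  0.9153] tilt 23.747763621513762
hist d (array([  18,   21,   17,   23,   19,   30,   37,   70,  109,  180,  650,
        987, 1709, 1705, 2700, 2057,  962]), array([-3.00000000e-02, -2.80000000e-02, -2.60000000e-02, -2.40000000e-02,
       -2.20000000e-02, -2.00000000e-02, -1.80000000e-02, -1.60000000e-02,
       -1.40000000e-02, -1.20000000e-02, -1.00000000e-02, -8.00000000e-03,
       -6.00000000e-03, -4.00000000e-03, -2.00000000e-03,  2.77555756e-17,
        2.00000000e-03,  4.00000000e-03]))
((-3.9534454345703125, 4.273162841796875), (151.25999450683594, 109.32284545898438), 1.4417364597320557) [-79.88633282 -50.33774548] [72.47973986 58.78281652]
-70 127 [-36.8  28.3]
-55 331 [-36.5  29.2]
-40 601 [-35.3  29.1]
-25 633 [-34.6  56.6]
-10 626 [-33.7  55.6]
5 627 [-33.4  32.2]
20 557 [-32.2  35.8]
35 385 [-32.   36.3]
50 489 [-30.8  37.1]
65 91 [-30.6  36.8]
X -79.4746863321209 71.78531285865725
```

View pics/ph.png

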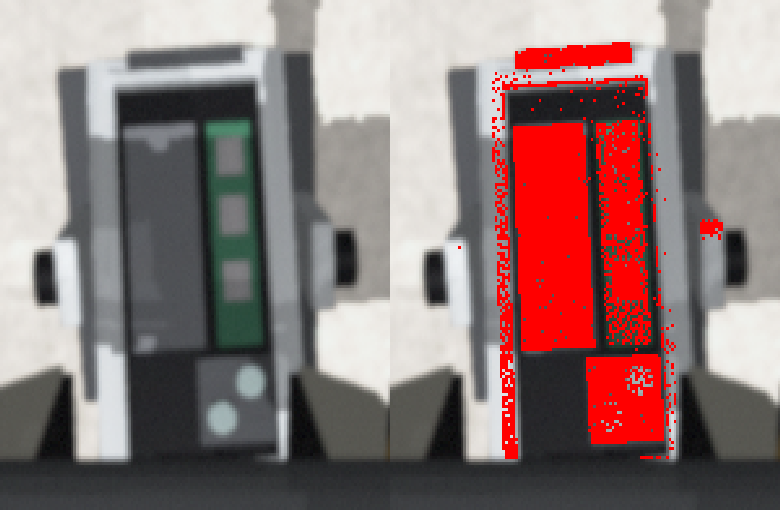

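```bash
python3 - <<'E'
from h import *
c=load('w5'); w=cloud(c); z=np.load('pl.npz'); n,c0,x,y=[z[k] for k in('n','c0','x','y')]
for v in(150,220):
    Q=w[v-2:v+3]; Q=np.nanmedian(Q,0); g=np.median(c['img'][v-2:v+3].astype(int),0)
    print(v,[(u,*(np.array([(Q[u]-c0)@y,(Q[u]-c0)@n])*1000).round(1).tolist(),int(g[u].mean())) for u in list(range(270,304,2))+list(range(340,374,2))])
for u in(300,325):
    Q=np.nanmedian(w[:,u-2:u+3],1); g=np.median(c['img'][:,u-2:u+3].astype(int),1)
    print(u,[(v,*(np.array([(Q[v]-c0)@x,(Q[v]-c0)@n])*1000).round(1).tolist(),int(g[v].mean())) for v in range(120,146,2)])
# phone width check of gap: covers etc.
E
```

```text
150 [(270, -69.6, -59.6, 223), (272, -67.0, -59.3, 192), (274, -62.5, -48.2, 109), (276, -60.1, -48.5, 95), (278, -57.5, -48.6, 95), (280, -55.0, -48.7, 94), (282, -52.4, -48.3, 111), (284, -44.5, -8.0, 183), (286, -42.3, -7.9, 215), (288, -40.0, -7.9, 221), (290, -36.6, 2.5, 220), (292, -34.4, 2.6, 211), (294, -32.9, -4.6, 131), (296, -30.6, -3.7, 35), (298, -28.4, -3.6, 32), (300, -26.1, -3.2, 35), (302, -23.9, -3.2, 35), (340, 18.1, -1.6, 70), (342, 20.3, -1.5, 77), (344, 22.5, -0.9, 75), (346, 24.9, -2.4, 47), (348, 27.1, -3.7, 56), (350, 28.7, 3.9, 127), (352, 30.8, 3.1, 152), (354, 34.0, -6.5, 151), (356, 36.3, -6.4, 149), (358, 38.6, -6.7, 148), (360, 46.3, -48.9, 108), (362, 48.8, -49.0, 66), (364, 51.2, -48.5, 65), (366, 53.8, -49.0, 64), (368, 56.3, -47.9, 64), (370, 60.8, -60.2, 105), (372, 63.5, -60.7, 158)]
220 [(270, -71.6, -98.7, 223), (272, -68.7, -98.1, 221), (274, -65.9, -97.8, 223), (276, -63.1, -97.6, 221), (278, -60.3, -98.1, 214), (280, -56.0, -86.8, 144), (282, -53.3, -86.1, 93), (284, -50.7, -86.9, 91), (286, -39.0, -8.5, 110), (288, -36.8, -8.3, 132), (290, -
[... 516 characters left out ...]
 65.2, -86.7, 106), (372, 70.1, -99.1, 216)]
300 [(120, -102.8, -44.5, 223), (122, -100.6, -45.6, 225), (124, -98.2, -46.2, 224), (126, -95.6, -46.3, 190), (128, -74.5, -1.4, 103), (130, -71.8, -0.8, 87), (132, -69.7, -1.2, 112), (134, -65.7, 3.0, 195), (136, -63.5, 2.7, 214), (138, -62.2, 0.1, 167), (140, -61.3, -3.5, 89), (142, -58.8, -3.4, 34), (144, -56.8, -4.0, 30)]
325 [(120, -103.6, -44.3, 234), (122, -101.5, -45.7, 234), (124, -99.1, -46.4, 221), (126, -77.1, -0.6, 119), (128, -74.7, -0.3, 90), (130, -72.4, -0.5, 99), (132, -68.3, 4.1, 196), (134, -66.1, 3.7, 228), (136, -64.5, 2.0, 192), (138, -64.1, -3.1, 110), (140, -61.7, -3.0, 41), (142, -59.4, -3.0, 35), (144, -57.2, -3.4, 32)]
```

```bash
python3 - <<'E'
from h import *
def fit(tag,box,n,c0,x,y):
    c=load(tag); w=cloud(c); u0,v0,u1,v1=box
    P=w[v0:v1,u0:u1].reshape(-1,3); g=c['img'][v0:v1,u0:u1].astype(int).reshape(-1,3)
    D=(P-c0); d=D@n; X=D@x; Y=D@y
    m=np.isfinite(d)&(d>.0003)&(d<.0065)&(g.mean(1)>105)&(abs(Y)<.045)&(abs(X)<.085)
    for _ in range(4):
        Q=P[m]; q0=Q.mean(0); nn=np.linalg.svd(Q-q0,full_matrices=False)[2][2]; nn*=np.sign(nn[2])
        m=np.isfinite(d)&(abs((P-q0)@nn)<.002)&(g.mean(1)>105)&(abs(Y)<.045)&(abs(X)<.085)
    x=np.array([1,0,0])-nn*nn[0];x/=np.linalg.norm(x);y=np.cross(nn,x)
    L=np.c_[(P[m]-q0)@x,(P[m]-q0)@y]*1000
    print(tag,m.sum(),'n',nn.round(4),'tilt',np.degrees(np.arccos(nn[2])).round(2),'rms',((P[m]-q0)@nn).std())
    ed=[]
    for s in np.arange(-65,75,10):
        j=(L[:,0]>s)&(L[:,0]<s+10)
        if j.sum()>6: ed.append([s+5,*np.percentile(L[j,1],[3,97])])
    ed=np.array(ed); mid=(ed[:,1]+ed[:,2])/2; wd=ed[:,2]-ed[:,1]; ok=abs(wd-70)<5
    k=np.polyfit(ed[ok,0],mid[ok],1); yaw=np.arctan(k[0]); print('widths',wd.round(1),'mid',mid.round(1),'yaw',np.degrees(yaw).round(2))
    ex=np.array([np.cos(yaw),np.sin(yaw)]);ey=np.array([-ex[1],ex[0]]); X=L@ex;Yy=L@ey
    xs=np.percentile(X,[.5,99.5]); print('X',xs,X.min(),X.max())
    for cx in(X.min()+73.5,X.max()-73.5,xs.mean()):
        cc=cx*ex+ey*(k[1]*np.cos(yaw)); F=q0+x*cc[0]/1e3+y*cc[1]/1e3
        xw=x*ex[0]+y*ex[1]; print('F',F.round(4),'heading',np.degrees(np.arctan2(xw[1],xw[0])).round(2),'axis z',(F-.016*nn)[2].round(4),'G',(F+.042*nn).round(4))
    return nn,q0
z=np.load('pl.npz'); a=[z[k] for k in('n','c0','x','y')]
fit('w5',(265,120,385,264),*a)
for t,b in(('side0',(270,140,350,205)),('scene0',(310,225,390,300))):
    try: fit(t,b,*a)
    except Exception as e: print(t,e)
E
```

```text
w5 1836 n [-0.3907 -0.029   0.92  ] tilt 23.07 rms 0.0008933374408822352
widths [67.1 70.2 70.  70.5 70.2 70.  70.6 70.3 71.  69.9 70.4 69.8 68.7 67.6] mid [-6.1 -5.4 -4.8 -4.1 -2.7 -2.3 -1.6 -0.1  0.7  1.6  2.4  2.8  3.6  3.3] yaw 4.62
X [-63.34365625  75.85591058] -70.27212817091775 78.81233201347021
F [0.5428 0.1466 0.0839] heading 4.25 axis z 0.0691 G [0.5264 0.1454 0.1225]
F [0.5447 0.1467 0.0847] heading 4.25 axis z 0.07 G [0.5283 0.1455 0.1233]
F [0.5456 0.1468 0.0851] heading 4.25 axis z 0.0703 G [0.5292 0.1456 0.1237]
side0 128 n [-0.396  -0.032   0.9177] tilt 23.41 rms 0.0010215125965282023
widths [68.5 68.9 70.5 67.1 70.6 66.6 69.5 69.3 67.9 68.5] mid [ 0.1 -0.7  2.2  3.3  3.5  3.8  5.8  5.1  6.3  9.4] yaw 4.55
X [-75.02640289  75.59898558] -80.44122575033803 75.7197316685939
F [0.5407 0.1452 0.0841] heading 4.1 axis z 0.0695 G [0.524  0.1439 0.1227]
F [0.549  0.1458 0.0878] heading 4.1 axis z 0.0731 G [0.5324 0.1445 0.1263]
F [0.5473 0.1457 0.087 ] heading 4.1 axis z 0.0723 G [0.5306 0.1444 0.1256]
scene0 114 n [-0.3881 -0.041   0.9207] tilt 22.97 rms 0.0008713253139378131
widths [66.4 70.2 69.3 71.3] mid [-2.4  2.6  4.7 10.9] yaw 5.75
X [-71.2987223   81.43580132] -71.77486863227712 81.63143130690851
F [0.5459 0.146  0.085 ] heading 5.17 axis z 0.0703 G [0.5296 0.1443 0.1237]
F [0.5517 0.1465 0.0875] heading 5.17 axis z 0.0728 G [0.5354 0.1448 0.1262]
F [0.5489 0.1463 0.0863] heading 5.17 axis z 0.0716 G [0.5326 0.1445 0.125 ]
```

```bash
cat > fitrim.py <<'E'
from h import *
from scipy.optimize import minimize
def frame(p):
    fx,fy,hd,t=p; t=np.radians(t);hd=np.radians(hd)
    xh=np.array([np.cos(hd),np.sin(hd),0]); y=np.array([-np.sin(hd),np.cos(hd),0]); z=np.array([0,0,1])
    n=z*np.cos(t)-xh*np.sin(t); x=xh*np.cos(t)+z*np.sin(t)
    return np.array([fx,fy,.072+.016*np.cos(t)]),x,y,n
def strip(hx,hy,N=120):
    s=np.linspace(-1,1,N); return np.vstack([np.c_[s*hx,0*s+hy],np.c_[s*hx,0*s-hy],np.c_[0*s+hx,s*hy],np.c_[0*s-hx,s*hy]])
def proj(c,W):
    T=c['world_from_camera']; p=(W-T[:3,3])@T[:3,:3]; return np.c_[c['cx']+c['fx']*p[:,0]/-p[:,2],c['cy']-c['fy']*p[:,1]/-p[:,2]].astype(np.float32)
def samp(c,uv,vmax):
    g=c['img'].mean(2).astype(np.float32); r=cv2.remap(g,uv[:,0].copy(),uv[:,1].copy(),cv2.INTER_LINEAR).ravel(); r[uv[:,1]>vmax]=np.nan; return r
def score(p,cs):
    F,x,y,n=frame(p); tot=0
    for c,vm in cs:
        f=lambda q:samp(c,proj(c,F+q[:,:1]*x+q[:,1:]*y),vm)
        tot+=sum(np.nanmean(np.clip(f(strip(.0735-a,.0355-a)),0,170)-np.clip(f(strip(.0735-b,.0355-b)),0,170)) for a,b in((.002,.008),(.0035,.0065),(.0028,.0072)))
    return -tot
if __name__=='__main__':
    W=(load('w5'),255);S=(load('side0'),399);C=(load('scene0'),399)
    for nm,cs in(('wrist',[W]),('side',[S]),('scene',[C]),('all',[W,S,C])):
        best=None
        for fx in(.542,.548,.554):
          for fy in(.143,.149):
            r=minimize(score,[fx,fy,4.2,23.1],args=(cs,),method='Nelder-Mead',options=dict(initial_simplex=np.array([fx,fy,4.2,23.1])+np.array([[0,0,0,0],[.006,0,0,0],[0,.004,0,0],[0,0,3,0],[0,0,0,3]]),xatol=1e-4,fatol=.01))
            if best is None or r.fun<best.fun: best=r
        F,x,y,n=frame(best.x); print(nm,best.x.round(4),best.fun.round(1),'G',(F+.042*n).round(4))
E
python3 fitrim.py
```

```text
wrist [ 0.5524  0.148   4.878  20.7846] -323.7 G [0.5376 0.1467 0.1262]
side [ 0.5498  0.1504  6.2988 19.4326] -82.0 G [0.5359 0.1489 0.1267]
scene [ 0.5511  0.1457  7.842  25.3211] -77.0 G [0.5333 0.1432 0.1244]
all [ 0.5509  0.1478  4.759  23.8939] -449.8 G [0.534  0.1464 0.125 ]
```

Request:
arm_command(
  xyz=[
    [-8, -35, 0],
    [-8, -40, 0],
    [-8, -40, 0],
    [-8, -40, 0],
    [-8, -40, 0],
    [-8, -40, 0],
    [-8, -40, 0],
    [-8, -40, -25],
    [-7, -33, -35],
    [0, 0, -35],
    [0, 0, -35],
    [0, 0, -35],
    [0, 0, -30],
    [0, 0, -15],
    [0, 0, -7],
    [0, 0, 0],
    [0, 0, 0],
  ],
  spin=[-2, -2, -2, -2, -2, -2, -1, -1, -1, 0, 0, 0, 0, 0, 0, 0, 0],
)

```text
time: 13.8
tool_pos: [0.4697, -0.2081, 0.2026]
tool_rot: [-3.141, 0.001, 2.901]
contact_force: [-0.0, 0.4, -0.3]
opening: 0.0459
grip_force: 0.0
```

Request:
arm_command(
  xyz=[
    [0, 0, 0],
    [0, 0, 0],
    [0, 0, 0],
    [0, 0, 0],
    [0, 0, 0],
    [0, 0, 0],
  ],
  spin=[0, 0, 0, 0, 0, 0],
  jaw=-1,
  squeeze=12,
)

```text
time: 14.4
tool_pos: [0.4697, -0.2075, 0.2019]
tool_rot: [3.142, 0.0, 2.902]
contact_force: [-0.1, 0.8, 3.3]
opening: 0.0138
grip_force: 12.0
```

Request:
arm_command(
  xyz=[
    [0, 0, 10],
    [0, 0, 30],
    [0, 0, 40],
    [0, 0, 40],
    [4, 20, 23],
    [6, 35, 0],
    [7, 40, 0],
    [7, 40, 0],
    [7, 40, 0],
    [7, 40, 0],
    [7, 40, 0],
    [7, 40, 0],
    [6, 35, 0],
    [4, 16, 0],
    [2, 7, 0],
    [0, 0, 0],
    [0, 0, 0],
    [0, 0, 0],
  ],
  spin=[0, 0, 0, 0, 1.5, 1.5, 2, 2, 2, 2, 2, 2, 1.8, 1.5, 0, 0, 0, 0],
)

```text
time: 16.2
tool_pos: [0.5337, 0.1441, 0.3448]
tool_rot: [-3.141, -0.0, -3.064]
contact_force: [0.2, -0.5, -0.8]
opening: 0.0142
grip_force: 12.0
```

```bash
python3 - <<'E'
from h import *
o=observe(); print(o['time'],o['tool_pos'],o['tool_rot'],o['contact_force'],o['opening'],o['grip_force'])
s=snap('side','side6'); c=snap('scene','scene6'); w=snap('wrist','w6')
a=s['img'][90:220,250:410]; b=c['img'][150:280,280:440]
cv2.imwrite('pics/ab6.png',cv2.resize(np.hstack([a,b]),None,fx=2.5,fy=2.5,interpolation=cv2.INTER_CUBIC)[:,:,::-1])
from scipy.spatial import cKDTree
for n,k in(('side',s),('scene',c),('wrist',w)):
    P=cloud(k).reshape(-1,3); I=k['img'].reshape(-1,3).astype(int)
    m=(abs(P[:,0]-.5335)<.095)&(abs(P[:,1]-.146)<.06)&(P[:,2]>.13)&(P[:,2]<.165)&((I.max(1)<70)|(I.min(1)>140))
    Q=P[m]
    if len(Q)>20:
        A=np.c_[Q[:,:2]-Q[:,:2].mean(0),np.ones(len(Q))]; 
        for _ in range(3):
            k_=np.linalg.lstsq(A,Q[:,2],rcond=None)[0]; r=abs(A@k_-Q[:,2])<.004; A=A[r];Q=Q[r]
        print(n,len(Q),k_.round(3),cv2.minAreaRect(Q[:,:2].astype(np.float32)*1000))
E
```

```text
16.2 [0.53366919 0.14412998 0.3447591 ] [-3.14134711e+00 -2.70513659e-04 -3.06403450e+00] [ 0.22465369 -0.51498069 -0.83645001] 0.01420093034674038 11.99879452586174
side 398 [0.    0.002 0.148] ((535.9437866210938, 139.97152709960938), (145.99932861328125, 72.76455688476562), 6.548088550567627)
scene 511 [-0.     0.006  0.148] ((536.3414916992188, 145.6628875732422), (149.0290069580078, 72.86154174804688), 3.014178514480591)
wrist 12887 [0.004 0.    0.147] ((526.9885864257812, 144.63783264160156), (132.65528869628906, 71.156005859375), 4.4962544441223145)
```

View pics/ab6.png

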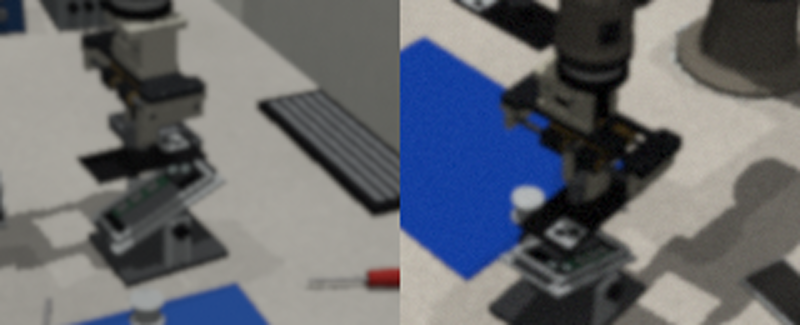

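The cover hangs level over the phone, window toward the upper end (side crop ~(175,140)). Now descending to contact.

Request:
arm_command(
  xyz=[
    [0, 1.5, -10],
    [0, 0, -12],
    [0, 0, -6],
    [0, 0, -3],
    [0, 0, -3],
    [0, 0, 0],
  ],
  spin=[0, 0, 0, 0, 0, 0],
)

```text
time: 16.95
tool_pos: [0.533, 0.147, 0.3102]
tool_rot: [-3.141, -0.003, -3.062]
contact_force: [-3.2, -0.8, 0.2]
opening: 0.0139
grip_force: 12.0
```

Request:
arm_command(
  xyz=[
    [0, 0, -2],
    [0, 0, -2],
    [0, 0, 0],
  ],
  spin=[0, 0, 0],
)

```text
time: 17.25
tool_pos: [0.5329, 0.147, 0.3065]
tool_rot: [3.142, -0.002, -3.062]
contact_force: [-5.3, -1.4, 3.1]
opening: 0.014
grip_force: 12.0
```

Request:
arm_command(
  xyz=[
    [0, 0, -2],
    [0, 0, -2],
    [0, 0, -2],
    [0, 0, 0],
  ],
  spin=[0, 0, 0, 0],
)

```text
time: 17.65
tool_pos: [0.5333, 0.147, 0.3006]
tool_rot: [3.141, -0.001, -3.062]
contact_force: [-3.9, -1.1, 1.7]
opening: 0.0142
grip_force: 12.1
```

```bash
cat > cov.py <<'E'
from fitrim import *
import sys
o=observe(); print(o['time'],o['tool_pos'].round(4),o['contact_force'].round(1),o['torque'].round(2),o['opening'].round(4),o['grip_force'])
tag=sys.argv[1]; zc=o['tool_pos'][2]-.201
for n in('side','scene','wrist'):
    k=snap(n,n+tag); P=cloud(k).reshape(-1,3); I=k['img'].reshape(-1,3).astype(int)
    m=(abs(P[:,0]-.5335)<.1)&(abs(P[:,1]-.146)<.06)&(abs(P[:,2]-zc)<.06)&((I.max(1)<65)|(I.min(1)>140))
    m&=P[:,2]-zc<.022+.45*(P[:,0]-.5335); Q=P[m]; rng=np.random.default_rng(0); b=0
    for i in range(1500):
        a=Q[rng.choice(len(Q),3,False)]; v=np.cross(a[1]-a[0],a[2]-a[0]); l=np.linalg.norm(v)
        if l<3e-4: continue
        v/=l; v*=np.sign(v[2]); r=abs((Q-a[0])@v)<.002
        if v[2]>.85 and r.sum()>b: b=r.sum(); R=r
    Q=Q[R]; q=Q.mean(0); v=np.linalg.svd(Q-q,full_matrices=False)[2][2]; v*=np.sign(v[2])
    x=np.array([1,0,0])-v*v[0];x/=np.linalg.norm(x);y=np.cross(v,x)
    L=np.c_[(Q-q)@x,(Q-q)@y]*1000; r=cv2.minAreaRect(L.astype(np.float32)); C=q+x*r[0][0]/1e3+y*r[0][1]/1e3
    print(n,len(Q),'n',v.round(3),'tilt',np.degrees(np.arctan2(-v[0],v[2])).round(1),'topcentre',C.round(4),np.round(r[1]),round(r[2],1))
E
python3 cov.py 7
```

```text
Traceback (most recent call last):
  File "cov.py", line 3, in <module>
    o=observe(); print(o['time'],o['tool_pos'].round(4),o['contact_force'].round(1),o['torque'].round(2),o['opening'].round(4),o['grip_force'])
                                                                                                         ^^^^^^^^^^^^^^^^^^
AttributeError: 'float' object has no attribute 'round'
```

```bash
sed -i "s/o\['opening'\].round(4)/o['opening']/" cov.py; python3 cov.py 7
```

```text
17.65 [0.5333 0.147  0.3006] [-3.9 -1.1  1.7] [0.03 0.53 0.02] 0.014216813367275632 12.075047205289593
side 315 n [-0.173 -0.01   0.985] tilt 10.0 topcentre [0.5363 0.1424 0.1049] [141.  69.] 4.5
scene 367 n [-0.167 -0.01   0.986] tilt 9.6 topcentre [0.5511 0.1512 0.1066] [159.  71.] 1.7
wrist 11201 n [-0.175 -0.014  0.984] tilt 10.1 topcentre [0.5261 0.1474 0.1021] [123.  71.] 4.6
```

It is pivoting on contact as planned (10° so far, small force). Continuing.

Request:
arm_command(
  xyz=[
    [0, 0, -2],
    [0, 0, -2],
    [0, 0, -2],
    [0, 0, -2],
    [0, 0, -2],
    [0, 0, -1.5],
    [0, 0, 0],
  ],
  spin=[0, 0, 0, 0, 0, 0, 0],
)

```text
time: 18.5
tool_pos: [0.5336, 0.147, 0.2888]
tool_rot: [3.142, -0.001, -3.062]
contact_force: [-2.8, -0.5, 0.3]
opening: 0.0143
grip_force: 12.0
```

```bash
python3 cov.py 8
```

```text
18.5 [0.5336 0.147  0.2888] [-2.8 -0.5  0.3] [0.05 0.65 0.04] 0.014261456016744941 12.000237666070461
side 358 n [-0.33  -0.019  0.944] tilt 19.3 topcentre [0.5397 0.1433 0.0941] [144.  70.] 2.7
scene 355 n [-0.328 -0.03   0.944] tilt 19.2 topcentre [0.547  0.1486 0.0951] [145.  73.] 4.9
wrist 10035 n [-0.327 -0.027  0.945] tilt 19.1 topcentre [0.5267 0.1473 0.0883] [116.  70.] 5.2
```

Request:
arm_command(
  xyz=[
    [0, 0, -1.5],
    [0, 0, -1.5],
    [0, 0, -1],
    [0, 0, 0],
  ],
  spin=[0, 0, 0, 0],
)

```text
time: 19.05
tool_pos: [0.5339, 0.147, 0.2853]
tool_rot: [3.141, 0.001, -3.062]
contact_force: [-0.6, 0.9, 1.1]
opening: 0.0141
grip_force: 12.0
```

Request:
arm_command(
  xyz=[
    [0, 0, -0.5],
    [0, 0, -0.5],
    [0, 0, 0],
  ],
  spin=[0, 0, 0],
)

```text
time: 19.35
tool_pos: [0.5339, 0.147, 0.2843]
tool_rot: [3.141, 0.001, -3.062]
contact_force: [-0.2, -0.3, 0.4]
opening: 0.0142
grip_force: 12.0
```

```bash
python3 cov.py 9
```

```text
19.35 [0.5339 0.147  0.2843] [-0.2 -0.3  0.4] [ 0.08 -0.18  0.03] 0.014184950792631915 12.00035272166133
side 362 n [-0.384 -0.033  0.923] tilt 22.6 topcentre [0.5431 0.1435 0.0903] [145.  72.] 2.0
scene 328 n [-0.388 -0.027  0.921] tilt 22.8 topcentre [0.5479 0.1493 0.0909] [143.  71.] 5.7
wrist 9547 n [-0.387 -0.032  0.922] tilt 22.8 topcentre [0.5276 0.1477 0.0827] [114.  70.] 5.9
```

Request:
arm_command(
  xyz=[
    [0, 0, -0.7],
    [0, 0, -0.5],
    [0, 0, 0],
    [0, 0, 0],
  ],
  spin=[0, 0, 0, 0],
)

```text
time: 19.9
tool_pos: [0.5338, 0.147, 0.2839]
tool_rot: [3.141, 0.001, -3.062]
contact_force: [-2.6, -0.6, 8.2]
opening: 0.0138
grip_force: 12.0
```

```bash
python3 cov.py 10; python3 - <<'E'
from h import *
a=load('wrist10')['img'][100:270,240:410]; b=load('side10')['img'][130:215,265:350]; c=load('scene10')['img'][215:300,305:390]
r=lambda i,s:cv2.resize(i,s,interpolation=cv2.INTER_CUBIC)
cv2.imwrite('pics/fin.png',np.hstack([r(a,(520,520)),np.vstack([r(b,(260,260)),r(c,(260,260))])])[:,:,::-1])
E
```

```text
19.9 [0.5338 0.147  0.2839] [-2.6 -0.6  8.2] [0.07 0.16 0.02] 0.013826606875272596 12.001348547637463
side 353 n [-0.387 -0.02   0.922] tilt 22.8 topcentre [0.5426 0.144  0.0895] [146.  72.] 2.7
scene 336 n [-0.395 -0.036  0.918] tilt 23.3 topcentre [0.5469 0.1503 0.0901] [149.  71.] 2.9
wrist 9470 n [-0.392 -0.032  0.92 ] tilt 23.1 topcentre [0.5279 0.1476 0.0823] [113.  70.] 5.6
```

View pics/fin.png

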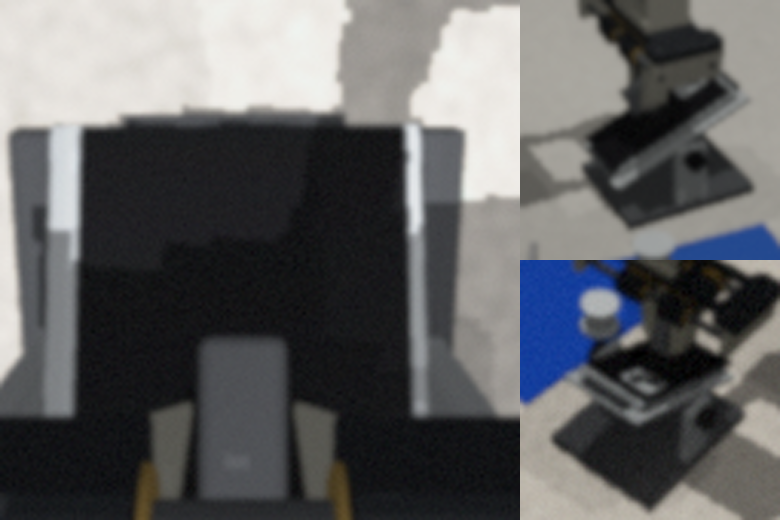

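Flush at about 23° with an 8 N push. The side strips in the final view look unequal (left ~7 mm, right ~4 mm), so I'll check the offset numerically.

```bash
python3 - <<'E'
from fitrim import *
F,x,y,n=frame([.55,.147,4.5,23.1])
from scipy.ndimage import median_filter
for t in('w5','wrist10'):
    c=load(t); w=cloud(c); D=w-F; X=D@x*1e3; Y=D@y*1e3; d=D@n*1e3
    # levels
    def edge(mask,lab):
        # side edges for X bins, near edge for Y bins
        lo=[];hi=[]
        for s in range(-60,20,10):
            j=mask&(X>s)&(X<s+10)&(abs(Y)<60)
            if j.sum()>8: lo.append(np.percentile(Y[j],2));hi.append(np.percentile(Y[j],98))
        nr=[]
        for s in range(-30,30,10):
            j=mask&(Y>s)&(Y<s+10)&(X<0)&(X>-95)
            if j.sum()>4: nr.append(np.percentile(X[j],1.5))
        print(t,lab,'lo',np.round(lo,1),'hi',np.round(hi,1),'near',np.round(nr,1))
    g=c['img'].mean(2)
    j=(abs(Y)<55)&(abs(X+20)<70); print(np.histogram(d[j],np.arange(-16,10,2)))
    base=-2 if t=='w5' else 2.
    if t=='w5': edge((abs(d+0)<4)&(g>105)&(abs(d)<4),'rim')
    else: edge((abs(d-3)<3.5)&(g<75),'cover')
    edge((d<-6)&(d>-16),'bed')
    edge((d<-3)&(d>-9),'clip')
E
```

```text
(array([  67,   59,  395, 1067, 1126, 1761, 2147, 1917, 1048,   34,    0,
          0]), array([-16, -14, -12, -10,  -8,  -6,  -4,  -2,   0,   2,   4,   6,   8]))
w5 rim lo [-34.8 -35.1 -34.5 -34.9 -53.7 -34.6 -34.9 -34.5] hi [35.1 35.4 35.  35.3 53.2 35.6 35.4 35.7] near [-82.5 -83.4 -83.4 -83.5 -83.  -83.3]
w5 bed lo [-42.2 -42.  -42.3 -42.5 -56.1 -59.  -58.8 -56.7] hi [42.6 42.8 42.4 42.9 56.7 58.7 58.7 57.5] near [-83.4 -69.4 -69.3 -68.8 -69.2 -83.5]
w5 clip lo [-38.5 -40.7 -38.  -38.5 -56.6 -57.1 -39.2 -39.6] hi [38.3 39.5 41.3 40.9 57.7 57.5 40.6 41. ] near [-81.6 -82.7 -83.3 -82.6 -82.9 -81.6]
(array([  19,   29,  290,  953,   20,   47,  238,   50,  111, 1878, 7988,
        142]), array([-16, -14, -12, -10,  -8,  -6,  -4,  -2,   0,   2,   4,   6,   8]))
wrist10 cover lo [-30.3 -31.2 -31.2 -31.5 -32. ] hi [35.7 35.9 35.9 36.2 36.7] near [-76.6 -77.1 -77.2 -77.3 -77.1 -77. ]
wrist10 bed lo [-42.3 -42.1 -42.5 -42.2 -56.5] hi [43.  42.8 43.2 42.8 57.8] near [-84.  -83.7]
wrist10 clip lo [-42.1 -41.4 -41.1 -42.  -55.2] hi [42.2 42.4 42.8 42.6 57.4] near [-83.6 -83.7 -83.8 -83.6 -83.6 -83.6]
```

The cover is ~2 mm toward +y and ~2 mm down-slope. That is within tolerance, but I'll slide it gently toward the centre.

Request:
arm_command(
  xyz=[
    [0.5, -0.5, 0.2],
    [0.5, -0.5, 0.2],
    [0.5, -0.5, 0.2],
    [0.3, -0.5, 0.1],
    [0, 0, 0],
    [0, 0, 0],
  ],
  spin=[0, 0, 0, 0, 0, 0],
)

```text
time: 20.65
tool_pos: [0.5347, 0.1457, 0.284]
tool_rot: [3.14, -0.002, -3.062]
contact_force: [-4.3, 3.7, 6.2]
opening: 0.014
grip_force: 12.0
```

```bash
python3 cov.py 11; python3 - <<'E'
from fitrim import *
F,x,y,n=frame([.55,.147,4.5,23.1])
c=load('wrist11'); D=cloud(c)-F; X=D@x*1e3; Y=D@y*1e3; d=D@n*1e3; g=c['img'].mean(2)
m=(abs(d-3)<3.5)&(g<75)
print([np.percentile(Y[m&(X>s)&(X<s+10)],[2,98]).round(1).tolist() for s in range(-60,-10,10)],[np.percentile(X[m&(Y>s)&(Y<s+10)],1.5).round(1) for s in range(-30,30,10)])
for k in('side11','scene11'):
    P=cloud(load(k)).reshape(-1,3); Q=P[(np.hypot(P[:,0]-.631,P[:,1]+.297)<.03)&(P[:,2]>.1)]; print(k,'stopper',len(Q),Q[:,2].max() if len(Q) else '')
E
```

```text
20.65 [0.5347 0.1457 0.284 ] [-4.3  3.7  6.2] [ 0.64  0.63 -0.01] 0.013984621624106332 12.00044821947813
side 344 n [-0.387 -0.044  0.921] tilt 22.8 topcentre [0.543  0.1442 0.0899] [145.  74.] 3.5
scene 334 n [-0.388 -0.035  0.921] tilt 22.8 topcentre [0.5486 0.1486 0.0907] [145.  72.] 3.9
wrist 9460 n [-0.392 -0.033  0.92 ] tilt 23.1 topcentre [0.5282 0.1465 0.0824] [113.  70.] 5.6
[[-31.8, 34.5], [-32.4, 34.9], [-32.3, 34.8], [-32.6, 35.0], [-33.0, 35.6]] [np.float64(-76.4), np.float64(-76.7), np.float64(-76.9), np.float64(-77.1), np.float64(-77.0), np.float64(-76.5)]
side11 stopper 71 0.1193498061545809
scene11 stopper 35 0.11982389108183233
```

Request:
arm_command(
  xyz=[
    [0, 0, -0.2],
    [0, 0, 0],
    [0, 0, 0],
    [0, 0, 0],
    [0, 0, 0],
    [0, 0, 0],
    [0, 0, 0],
    [0, 0, 0],
  ],
  spin=[0, 0, 0, 0, 0, 0, 0, 0],
)

```text
time: 21.6
tool_pos: [0.5347, 0.1457, 0.284]
tool_rot: [3.14, -0.002, -3.062]
contact_force: [-6.8, 3.0, 8.2]
opening: 0.014
grip_force: 12.0
```

```bash
python3 -c "
from cell import *
print(hand_in())"
```

```text
the job is handed in; nothing more can be done
None
```

I handed the job in at about 21.6 s: the stopper is fully home in the bottle and released, and the cover is still gripped and pressed flush on the phone at about 23°, with an estimated 10 N push (target about 8 N, limits 2.5–25 N) and an estimated 2 mm off centre; the hand-in returned no verdict.

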